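# Return two knob weights to their compartments

## Task

Two stainless knob weights, a larger and a smaller one, have been left out on the plywood shelf. Put each one back into the compartment of the open mahogany weight case that matches its size, standing upright on the compartment's floor. Set them down rather than dropping them.

Things in the scene. Friction and masses are not known exactly. Their poses are not given: they have to be found in the camera images.
- weight_large_centre (a point): The larger stainless knob weight, 0.55 kg, upright on the shelf: round body 50 mm across, 34 mm high; neck 18 mm across, 6 mm high; knob 26 mm across, 20 mm high; 60 mm in all. Point: its centre, 30 mm above its underside, z up; the knob spans 10 to 30 mm above it. Hold it by the knob or the upper body. A knobless steel disc and a stoppered glass bottle stand nearby, not wanted.
- weight_medium_centre (a point): The smaller stainless knob weight, 0.2 kg, upright on the shelf: round body 30 mm across, 32 mm high; neck 14 mm across, 6 mm high; knob 20 mm across, 18 mm high; 56 mm in all. Point: its centre, 28 mm above its underside, z up; the knob spans 10 to 28 mm above it. Hold it by the knob or the upper body.
- well_large_floor (a point): Centre of the floor of the largest compartment (70 mm square, 14 mm deep), for the larger weight. z up, x level across the row towards the lid, y along the row. The fixed dark wooden case, walls 24 mm above the shelf, has three compartments in a row on 84 mm centres, in any order: 70, 48 and 28 mm square; the last already holds a tiny weight 34 mm high.
- well_medium_floor (a point): Centre of the floor of the middle-sized compartment (48 mm square, 14 mm deep), for the smaller weight; same row and axes. The case's lid is fixed open, hinged 91 mm from the row's centre line in +x and leaning away from the row, 35 degrees above level, 138 mm long. The case's front ends 50 mm from that line in -x.
Not all that is in view belongs to the job. Leave any green or yellow look-alike of the part that bears weight_medium_centre alone.

How it is judged:
At the end, for the whole second after the job is handed in: The larger weight stands in the 70 mm compartment and the smaller one in the 48 mm compartment, each resting on the compartment's floor (centre within 6 mm of its seated height, and within 18 or 16 mm of the compartment's centre), upright within 10 degrees (horizontal distance between weight_large_centre and well_large_floor below 0.018 m and z of weight_large_centre in the frame of well_large_floor below 0.036 m and angle between each of weight_large_centre, weight_medium_centre's own z axis and vertical below 0.17 rad and horizontal distance between weight_medium_centre and well_medium_floor below 0.016 m and z of weight_medium_centre in the frame of well_medium_floor below 0.034 m); the robot touches nothing.
It fails at once if the larger weight is dropped (in free fall for more than about 25 mm) (linear speed of weight_large above 0.7 m/s and contact force between each of the fingers, the arm and weight_large below 0.01 N).
It fails at once if the smaller weight is dropped (in free fall for more than about 25 mm) (linear speed of weight_medium above 0.7 m/s and contact force between each of the fingers, the arm and weight_medium below 0.01 N).
It also fails if it takes over 64 s, if anything falls off the work surface, if the arm or the gripper's body presses on something with over 40 N, if the wrist force passes 120 N, or if a joint passes its speed limit or range.

## Robot

A 7-joint arm with a two-finger parallel gripper is mounted at the origin on the work surface. World frame = base frame: x ahead of the robot, y to its left, z up, the work surface at z = 0. Lengths are in m, angles in rad, forces in N, time in s.
With the tool pointing down it reaches from about 0.4 to 0.85 m from the base axis. Payload 4.5 kg.
Tool frame: the origin (TCP) lies on the centre line of the jaws, within the pads' length; the fingertips stand ahead of it and the grasp point (between the pads) lies 6 mm ahead of it (r.tcp_to_tips is the x of the fingertips in the tool frame, in m); x points along the fingers, y is the direction in which the jaws open and shut, and the axes are right-handed (so a half turn about x gives the same grasp; the last joint's range is limited). The gripper opens to 88 mm and grips with 3 to 60 N. Pads are 18 mm wide; open, the fingers measure 123 mm over their backs; the gripper's body (75 mm by 187 mm) begins 45 mm behind the grasp point.
Start: joints at [1.34, 0.689, -0.195, 1.565, 0.157, 0.902, -0.215], TCP at [0.164, -0.603, 0.264] pointing down, gripper open.
Joint ranges: [-3.01, 3.01], [-0.46, 2.08], [-1.47, 1.51], [0.13, 2.56], [-1, 4.14], [0.04, 2.09], [-2.66, 2.66]. Speed limits (rad/s): [2.57, 2.57, 3.14, 3.14, 3.14, 3.14, 3.14].

## Interface

Orientations are given as a unit quaternion [x, y, z, w].
In Python, from plant import r gives the robot as it stands.
- The arm moves only by the tool play_rows, never from a script. Its argument "targets" is a list of rows, each a list of 3 entries, a list of its own where there are three numbers: the turn, a rotation vector about the world's x, y, z in rad, then the shift along the world's x, y, z in units of 40 mm (1.0 is 40 mm), then the closure in counts, from 0 (fully open) to 255 (shut). A call has 1 to 5 rows; each row shifts and turns the commanded pose from where the row before left it; what a row does not reach is not made up. A row lasts 1/10 s, in which the tool goes at most 50 mm and 8.59 degrees, less where a joint would pass 70% of its speed; a pose out of reach is approached as far as the arm can. A call is refused whole if a number of a shift passes 1 or a number of a turn 0.15, either way. A call with a gripper value outside its range is refused whole. The fingers move at their own pace and stop on an object; "newtons" is the grip in N (left out, the last holds). Time passes only in rows, so rows that do not move let the fingers close. It gives the time, the measured TCP pose, the force and the opening at its end, in the units of the state.
- r.get_state(): the state, without advancing time (a new reading comes with each control period).
- r.snapshot(name): name is "scene" or "top"; returns a dict with "color" (384x512x3 uint8, red, green, blue), "fx", "fy", "cx", "cy" (pixels), "cam_to_world" (4x4, takes a point from camera to world coordinates). Camera axes: x right, y up, looking along -z (the intrinsics and any distortion apply to the point x, -y, -z); pixel columns grow to the right and rows downward; lengths in m; the calibration is good to about 2 mm. A picture is of the moment at which its call begins. There is no depth.
- r.finish_job(): hands the job in, once; it reports no verdict.
The state is a dict: "clock": time; "q": joint angles; "qd": joint speeds; "joint_torque": joint torques, N m; "tool_pos": TCP position; "eef_rot": TCP orientation; "contact_force": force on the tool from outside, world axes, zero at the start; "moment": the same for the moment, N m; "opening": opening from 0.0 (shut) to 1.0 (fully open).
Only numpy, scipy, OpenCV 4.12 (cv2) and the standard library are available. Lean on these libraries where they do the work, as an engineer would, in place of code of your own. Each camera call takes 0.05 s, during which the arm holds its last target.

## Working session

There is one attempt and no reset: what is moved stays moved. The work goes in short steps, Python scripts to look and compute and a tool call to move; the robot and the scene stay as the last step left them, time stands still between calls to the robot, and variables do not carry over. Pictures are saved under pics/ and viewed, and the job is handed in when it is done.

Besides the shell and the picture viewer there is one more tool, called after ">>>" by a JSON object that holds its "name" and its "arguments". play_rows: Moves the arm, as the interface text tells. Its arguments: {"type":"object","properties":{"targets":{"type":"array","items":{"type":"array"}},"newtons":{"type":"number"}},"required":["targets"]}

```bash
mkdir -p pics; ls
python3 - <<'E'
from plant import r
import cv2,pickle
print(r.get_state(), r.tcp_to_tips)
d={}
for n in("scene","top"):
    s=r.snapshot(n); d[n]=s
    cv2.imwrite(f"pics/{n}0.png",s["color"][:,:,::-1]); print(n,s["fx"],s["fy"],s["cx"],s["cy"],s["cam_to_world"],[k for k in s])
pickle.dump(d,open("s0.pkl","wb"))
E
```

```text
pics
{'clock': 0.0, 'q': array([ 1.33977731,  0.68998688, -0.19451332,  1.56632414,  0.15728372,
        0.90249569, -0.2151168 ]), 'qd': array([ 2.99065817e-03, -1.63750471e-03, -9.84584828e-04, -1.57065407e-03,
       -2.80115555e-03,  3.25916690e-04,  5.40703371e-05]), 'joint_torque': array([ 1.51059010e-05, -5.27564549e+01, -1.26726028e+00, -1.53429562e+01,
       -5.27778617e-02,  6.43584921e-03,  1.63317918e-04]), 'tool_pos': array([ 0.16339163, -0.60266507,  0.26291346]), 'eef_rot': array([-0.70078776, -0.09400586,  0.70104103, -0.09274093]), 'contact_force': array([-0.33959084,  0.20233603, -0.89769656]), 'moment': array([-0.00045687, -0.0904288 , -0.0299224 ]), 'opening': 1.0005062380716208} 0.025
scene 404.6926860340349 404.6926860340349 247.4453967456255 187.38107049435692 [[ 0.72361806 -0.53074744  0.44123017  0.94990154]
 [ 0.69000684  0.5714363  -0.44424218 -0.42854669]
 [-0.01635454  0.6259135   0.77972099  0.70741135]
 [ 0.          0.          0.          1.        ]] ['color', 'fx', 'fy', 'cx', 'cy', 'cam_to_world']
top 463.91996705596466 463.91996705596466 255.39716551075475 187.81674198738426 [[-0.01276747  0.99419183 -0.10686253  0.42913259]
 [-0.99991345 -0.01303377 -0.00179399 -0.03815738]
 [-0.00317639  0.10683037  0.99427219  1.12811566]
 [ 0.          0.          0.          1.        ]] ['color', 'fx', 'fy', 'cx', 'cy', 'cam_to_world']
```

View pics/scene0.png

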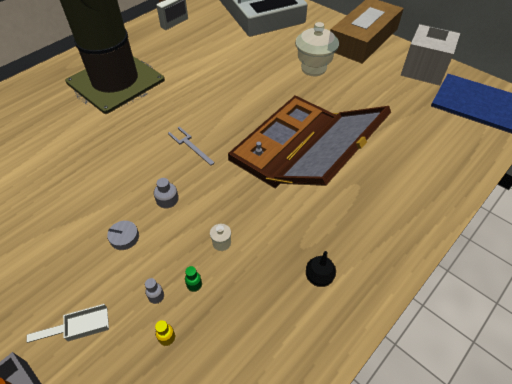

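View pics/top0.png

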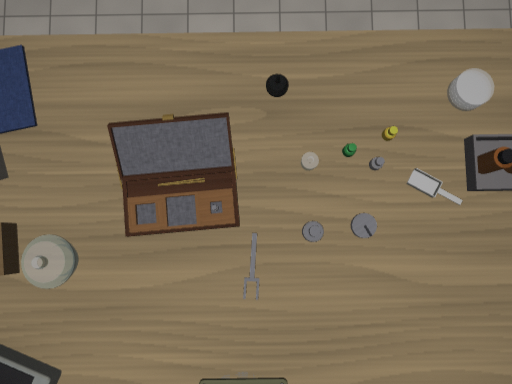

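```bash
cat > h.py <<'E'
import numpy as np,pickle,cv2
def proj(s,P):
    P=np.atleast_2d(P).astype(float);M=np.linalg.inv(s["cam_to_world"]);c=P@M[:3,:3].T+M[:3,3]
    return np.c_[s["cx"]+s["fx"]*c[:,0]/-c[:,2], s["cy"]-s["fy"]*c[:,1]/-c[:,2]]
def ray(s,u,v):
    d=np.array([(u-s["cx"])/s["fx"],-(v-s["cy"])/s["fy"],-1.]);M=s["cam_to_world"]
    return M[:3,3],M[:3,:3]@d
def onz(s,u,v,z):
    o,d=ray(s,u,v);return o+d*(z-o[2])/d[2]
E
python3 - <<'E'
import pickle,cv2,numpy as np
d=pickle.load(open("s0.pkl","rb"))
t=d["top"]["color"][:,:,::-1];s=d["scene"]["color"][:,:,::-1]
z=lambda a,x,y,w,h,k:cv2.resize(a[y:y+h,x:x+w],None,fx=k,fy=k,interpolation=cv2.INTER_CUBIC)
cv2.imwrite("pics/a.png",np.vstack([z(t,290,140,110,105,5)]))
cv2.imwrite("pics/b.png",z(t,105,105,140,135,4.4))
cv2.imwrite("pics/c.png",z(s,100,165,130,140,4.2))
E
```

```text
(no output)
```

View pics/a.png

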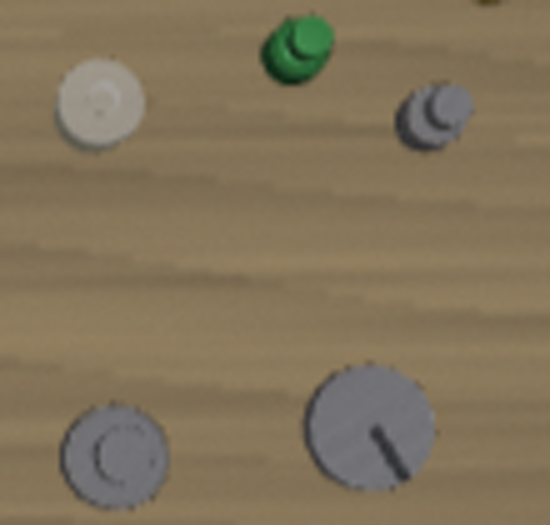

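View pics/b.png

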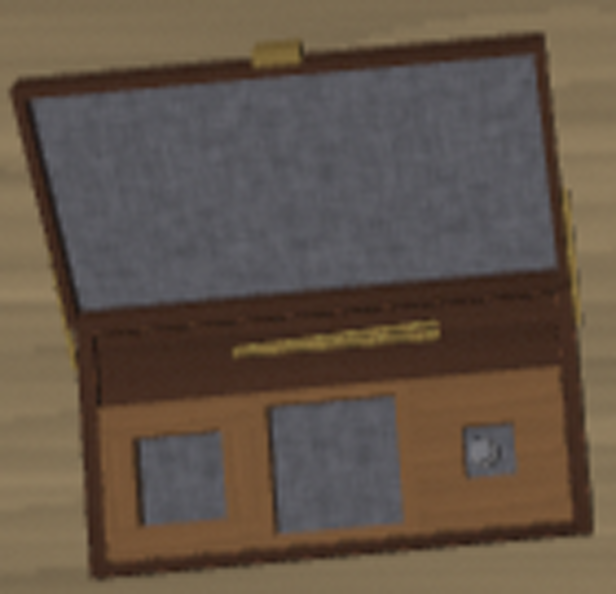

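View pics/c.png

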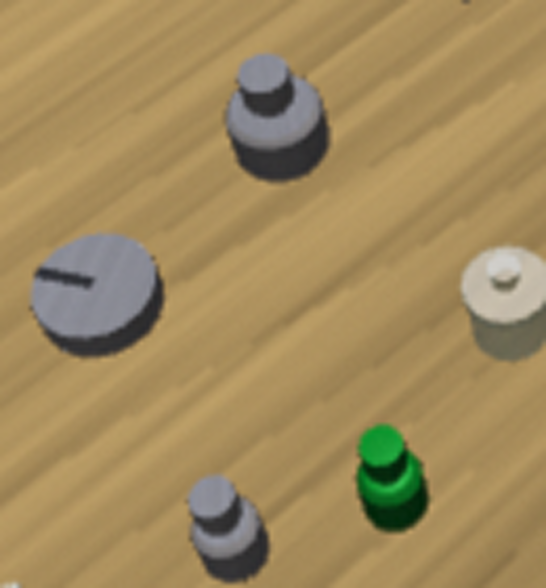

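```bash
cat > m.py <<'E'
from h import *
d=pickle.load(open("s0.pkl","rb"));T,S=d["top"],d["scene"]
def tri(a,b):
    o,e=ray(T,*a);p,f=ray(S,*b);A=np.c_[e,-f];t=np.linalg.lstsq(A,p-o,rcond=None)[0]
    x,y=o+e*t[0],p+f*t[1];return (x+y)/2,np.linalg.norm(x-y)
for n,a,b,h in(("L",(314.8,230.8),(162.7,182.7),.06),("M",(380,161),(150.5,282.9),.056)):
    print(n,tri(a,b),onz(T,*a,h),onz(S,*b,h))
for n,c in(("med",[(136,437),(220,430),(227,521),(140,527)]),("lar",[(268,402),(395,394),(404,523),(275,534)]),("sm",[(463,426),(513,422),(517,472),(468,478)])):
    P=np.array([onz(T,105+u/4.4-.4,105+v/4.4-.4,.024) for u,v in c]);m=P.mean(0)
    e=np.roll(P,-1,0)-P
    print(n,m.round(4),np.linalg.norm(e,axis=1).round(4),np.degrees(np.arctan2(e[:,1],e[:,0])).round(1),proj(S,m).round(1))
E
python3 m.py
python3 - <<'E'
import pickle,cv2
s=pickle.load(open("s0.pkl","rb"))["scene"]["color"][:,:,::-1]
cv2.imwrite("pics/d.png",cv2.resize(s[90:190,220:360],None,fx=5,fy=5,interpolation=cv2.INTER_CUBIC))
E
```

```text
L (array([ 0.44360333, -0.17057478,  0.05800008]), np.float64(0.0018335780582643027)) [ 0.44307555 -0.17109835  0.06      ] [ 0.44573227 -0.1706451   0.06      ]
M (array([ 0.60405113, -0.3275497 ,  0.05558061]), np.float64(0.0016825115110965369)) [ 0.60356594 -0.3281778   0.056     ] [ 0.60477388 -0.32692508  0.056     ]
med [0.49   0.2259 0.024 ] [0.0457 0.0495 0.047  0.0488] [ -86.  -175.    93.2    3.4] [[298.7 112.4]]
lar [0.4974 0.1421 0.024 ] [0.0691 0.0702 0.0698 0.0717] [ -87.1 -176.    94.1    3.5] [[279.2 130.5]]
sm [0.5036 0.0583 0.024 ] [0.0272 0.0272 0.0267 0.0284] [ -86.2 -175.7   96.2    5.3] [[257.8 150. ]]
```

View pics/d.png

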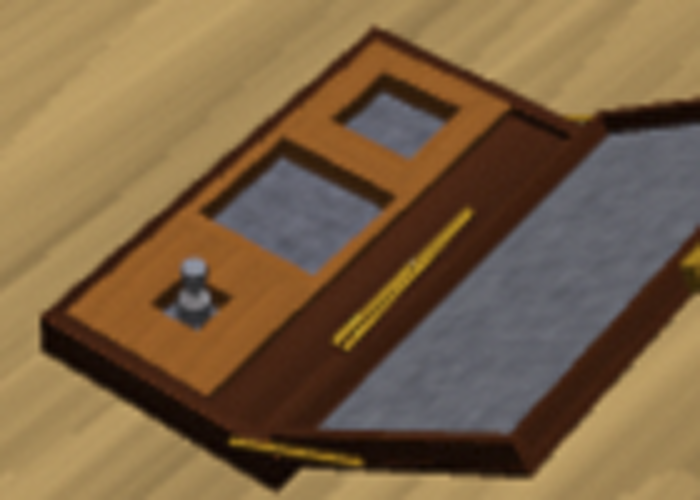

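Run:
```python
from h import *
from plant import r
from scipy.spatial.transform import Rotation as R
d=pickle.load(open("s0.pkl","rb"));T=d["top"]
s=r.get_state();print(R.from_quat(s["eef_rot"]).as_matrix().round(3))
M=np.array([.604,-.3275]);L=np.array([.444,-.1708])
for n,p,h in(("green",(352,147.5),.056),("yellow",(392.5,130.5),.056),("disc",(364,226),.03),("bottle",(310,160),.06)):
    q=onz(T,*p,h)[:2];
    for m in(M,L): e=q-m;print(n,q.round(3),np.linalg.norm(e).round(3),np.degrees(np.arctan2(e[1],e[0])).round())
g=np.r_[M,.3]-s["tool_pos"];print(g, g/.04)
```

```text
[[-0.001  0.262 -0.965]
 [ 0.002 -0.965 -0.262]
 [-1.    -0.002  0.   ]]
green [ 0.636 -0.264] 0.071 63.0
green [ 0.636 -0.264] 0.214 -26.0
yellow [ 0.676 -0.361] 0.079 -25.0
yellow [ 0.676 -0.361] 0.3 -39.0
disc [ 0.453 -0.291] 0.155 166.0
disc [ 0.453 -0.291] 0.121 -86.0
bottle [ 0.607 -0.164] 0.163 89.0
bottle [ 0.607 -0.164] 0.164 2.0
[0.44059935 0.27522315 0.03702249] [11.01498364  6.8805788   0.92556221]
```

>>> {"name": "play_rows", "arguments": {"targets": [[[0,0,0],[0.75,0.47,0],0],[[0,0,0],[0.75,0.47,0],0],[[0,0,0],[0.75,0.47,0],0],[[0,0,0],[0.75,0.47,0],0],[[0,0,0],[0.75,0.47,0],0]], "newtons": 30}}

```text
clock: 0.6
tool_pos: [0.3145, -0.5081, 0.2634]
eef_rot: [-0.701, -0.094, 0.701, -0.093]
contact_force: [0.2, -0.8, -0.6]
opening: 1.001
```

>>> {"name": "play_rows", "arguments": {"targets": [[[0,0,0],[0.75,0.47,0],0],[[0,0,0],[0.75,0.47,0],0],[[0,0,0],[0.75,0.47,0],0],[[0,0,0],[0.75,0.47,0],0],[[0,0,0],[0.75,0.47,0],0]]}}

```text
clock: 1.1
tool_pos: [0.4645, -0.4142, 0.2633]
eef_rot: [-0.701, -0.094, 0.701, -0.093]
contact_force: [-0.0, -0.7, 0.6]
opening: 1.003
```

>>> {"name": "play_rows", "arguments": {"targets": [[[0,0,0],[0.75,0.47,0],60],[[0,0,0],[0.75,0.47,0],90],[[0,0,0],[0.75,0.47,0],90],[[0,0,0],[0.75,0.47,0],90],[[0,0,0],[0.4,0.3,0],90]]}}

```text
clock: 1.6
tool_pos: [0.6021, -0.3249, 0.2631]
eef_rot: [0.701, 0.095, -0.7, 0.094]
contact_force: [0.0, 0.3, -0.1]
opening: 0.647
```

>>> {"name": "play_rows", "arguments": {"targets": [[[0,0,0],[0.05,-0.06,-0.8],90],[[0,0,0],[0,0,-0.8],90],[[0,0,0],[0,0,-0.8],90],[[0,0,0],[0,0,-0.6],90],[[0,0,0],[0,0,-0.2],90]]}}

```text
clock: 2.1
tool_pos: [0.599, -0.3302, 0.1325]
eef_rot: [-0.699, -0.094, 0.703, -0.092]
contact_force: [0.1, 0.8, -0.2]
opening: 0.652
```

```bash
cat > look.py <<'E'
import sys,cv2
from plant import r
from h import *
s0,w,u,v,k,n=sys.argv[1],*map(int,sys.argv[2:6]),sys.argv[6]
s=r.snapshot(s0);pickle.dump(s,open("last.pkl","wb"))
a=s["color"][max(v-w,0):v+w,max(u-w,0):u+w,::-1]
cv2.imwrite(f"pics/{n}.png",cv2.resize(a,None,fx=k,fy=k,interpolation=cv2.INTER_CUBIC))
st=r.get_state();print(st["tool_pos"],st["opening"])
E
python3 look.py scene 60 155 270 5 e1
```

```text
[ 0.59942568 -0.33021731  0.13276073] 0.6452384392592497
```

View pics/e1.png

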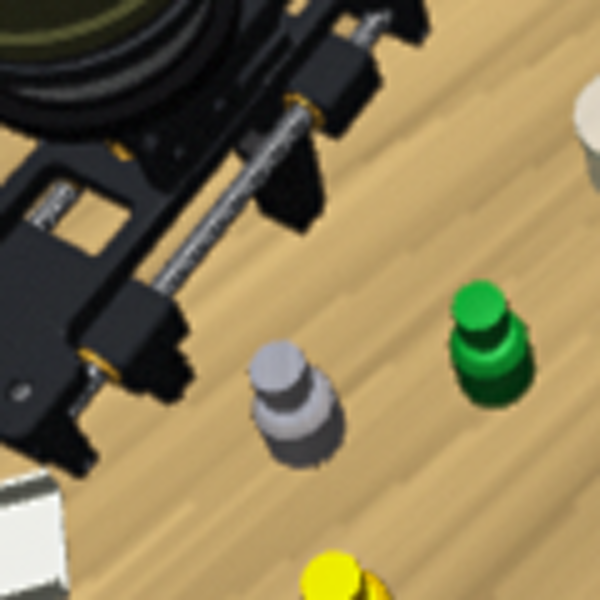

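>>> {"name": "play_rows", "arguments": {"targets": [[[0,0,0],[0.11,0.07,0],90],[[0,0,0],[0,0,-0.35],90],[[0,0,0],[0,0,-0.35],90],[[0,0,0],[0,0,0],90],[[0,0,0],[0,0,0],90]]}}

```text
clock: 2.65
tool_pos: [0.6056, -0.3276, 0.1073]
eef_rot: [-0.701, -0.093, 0.701, -0.093]
contact_force: [-0.3, -0.4, 1.0]
opening: 0.648
```

```bash
python3 look.py scene 60 155 270 5 e2; python3 look.py top 40 378 162 7 e3; python3 -c "
from plant import r
from scipy.spatial.transform import Rotation as R
print(R.from_quat(r.get_state()['eef_rot']).as_matrix().round(3))"
```

```text
[ 0.60600862 -0.32778562  0.10779188] 0.6472324736336779
[ 0.60621905 -0.32784953  0.10808632] 0.6471582642911154
[[ 0.001  0.262 -0.965]
 [-0.    -0.965 -0.262]
 [-1.     0.001 -0.   ]]
```

View pics/e2.png

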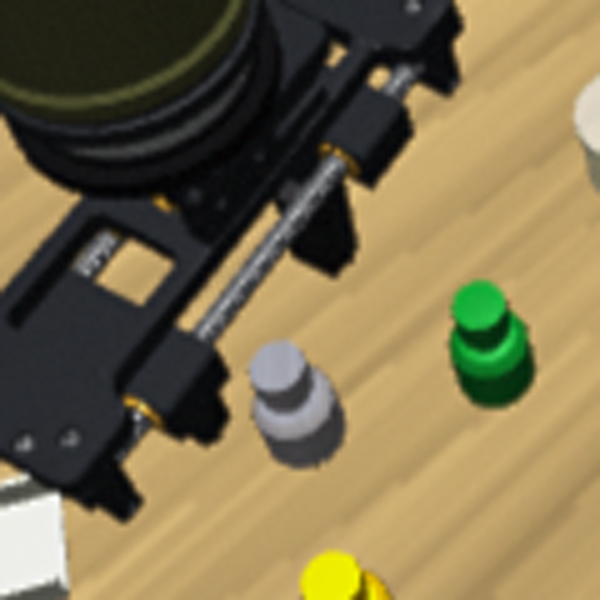

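View pics/e3.png

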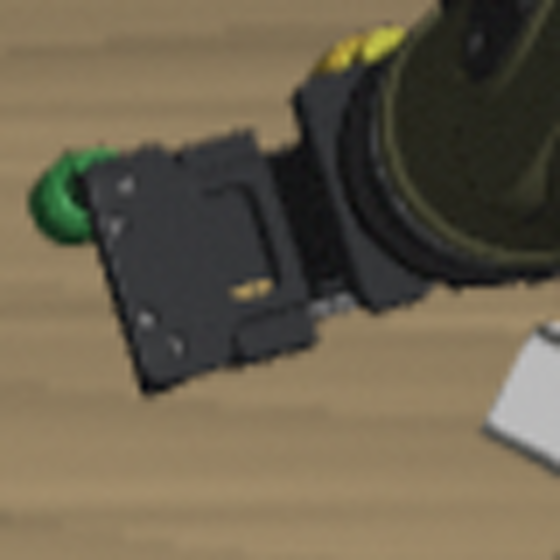

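Run:
```python
from h import *
d=pickle.load(open("s0.pkl","rb"));S=d["scene"]
y=np.array([.262,-.965,0])
p=np.array([.606,-.3278,.1079-.025])
for k in(-.0285,.0285): print((proj(S,p+k*y)-[95,210])*5)
```

```text
[[311.91017167 266.48496553]]
[[208.75139378 403.3499854 ]]
```

>>> {"name": "play_rows", "arguments": {"targets": [[[0,0,0],[-0.05,0,-0.3],90],[[0,0,0],[0,0,-0.2],90],[[0,0,0],[0,0,0],90],[[0,0,0],[0,0,0],90],[[0,0,0],[0,0,0],90]]}}

```text
clock: 3.25
tool_pos: [0.6042, -0.3277, 0.0879]
eef_rot: [0.701, 0.093, -0.701, 0.093]
contact_force: [0.3, -0.0, -0.5]
opening: 0.65
```

>>> {"name": "play_rows", "arguments": {"targets": [[[0,0,0],[0,0,-0.25],90],[[0,0,0],[0,0,-0.25],90],[[0,0,0],[0,0,-0.12],90],[[0,0,0],[0,0,0],90],[[0,0,0],[0,0,0],90]]}}

```text
clock: 3.75
tool_pos: [0.604, -0.3276, 0.0627]
eef_rot: [-0.701, -0.093, 0.701, -0.093]
contact_force: [0.4, -0.7, 0.6]
opening: 0.646
```

```bash
python3 look.py scene 40 155 280 8 e4
```

```text
[ 0.60414866 -0.32769716  0.06299622] 0.6474417585835052
```

View pics/e4.png

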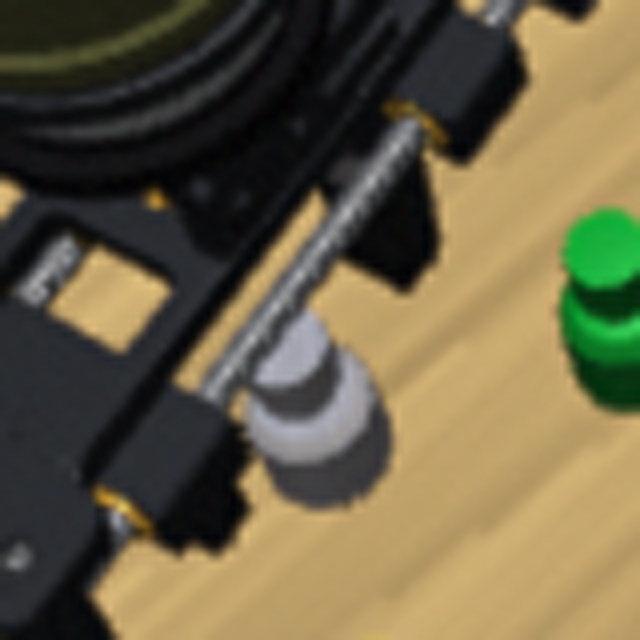

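>>> {"name": "play_rows", "arguments": {"targets": [[[0,0,0],[0,0,0],255],[[0,0,0],[0,0,0],255],[[0,0,0],[0,0,0],255],[[0,0,0],[0,0,0],255],[[0,0,0],[0,0,0],255]], "newtons": 30}}

```text
clock: 4.3
tool_pos: [0.604, -0.3276, 0.063]
eef_rot: [0.701, 0.093, -0.701, 0.093]
contact_force: [-0.2, 0.4, 0.1]
opening: 0.222
```

>>> {"name": "play_rows", "arguments": {"targets": [[[0,0,0],[0,0,0],255],[[0,0,0],[0,0,0.3],255],[[0,0,0],[0,0,0.5],255],[[0,0,0],[0,0,0.5],255],[[0,0,0],[0,0,0.2],255]]}}

```text
clock: 4.8
tool_pos: [0.605, -0.3282, 0.1254]
eef_rot: [0.702, 0.093, -0.7, 0.094]
contact_force: [0.8, -1.3, -2.7]
opening: 0.217
```

```bash
python3 look.py scene 50 155 270 7 e5
```

```text
[ 0.60525063 -0.32828841  0.12590829] 0.22054519324867833
```

View pics/e5.png

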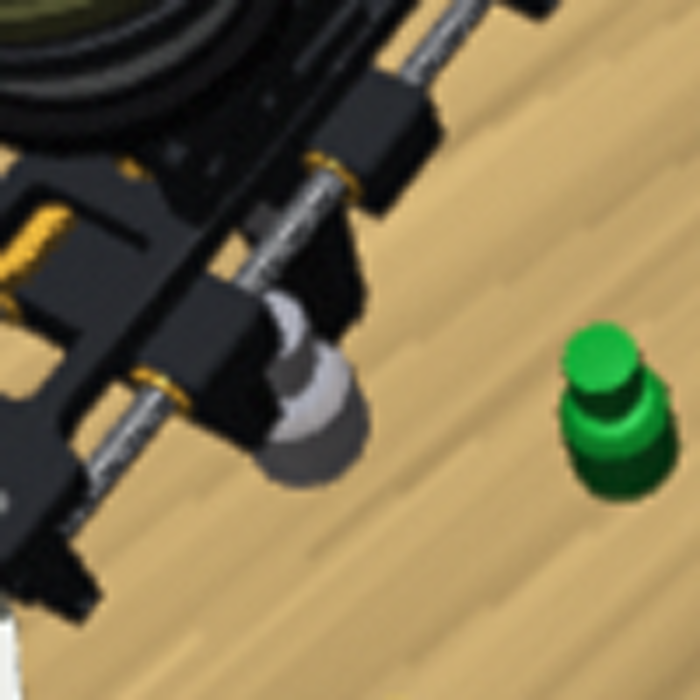

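>>> {"name": "play_rows", "arguments": {"targets": [[[0,0,0],[0,0,0.7],255],[[0,0,0],[0,0,0.7],255],[[0,0,0],[-0.1,0.4,0.6],255],[[0,0,0],[-0.15,0.7,0],255],[[0,0,0],[-0.15,0.7,0],255]]}}

```text
clock: 5.35
tool_pos: [0.5876, -0.2554, 0.2032]
eef_rot: [0.701, 0.093, -0.701, 0.093]
contact_force: [0.5, 0.5, -2.7]
opening: 0.216
```

>>> {"name": "play_rows", "arguments": {"targets": [[[0,0,0],[-0.15,0.7,0],255],[[0,0,0],[-0.15,0.7,0],255],[[0,0,0],[-0.15,0.7,0],255],[[0,0,0],[-0.15,0.7,0],255],[[0,0,0],[-0.15,0.7,0],255]]}}

```text
clock: 5.85
tool_pos: [0.5571, -0.1145, 0.2024]
eef_rot: [-0.701, -0.093, 0.701, -0.093]
contact_force: [0.3, 0.1, -1.6]
opening: 0.217
```

>>> {"name": "play_rows", "arguments": {"targets": [[[0,0,0],[-0.15,0.7,0],255],[[0,0,0],[-0.15,0.7,0],255],[[0,0,0],[-0.15,0.7,0],255],[[0,0,0],[-0.15,0.7,0],255],[[0,0,0],[-0.15,0.7,0],255]]}}

```text
clock: 6.35
tool_pos: [0.5273, 0.0254, 0.2025]
eef_rot: [-0.701, -0.093, 0.701, -0.093]
contact_force: [0.4, -0.6, -2.2]
opening: 0.213
```

Remaining to (0.490, 0.226): about −0.93, +5.0.

>>> {"name": "play_rows", "arguments": {"targets": [[[0,0,0],[-0.15,0.7,0],255],[[0,0,0],[-0.15,0.7,0],255],[[0,0,0],[-0.15,0.7,0],255],[[0,0,0],[-0.15,0.7,0],255],[[0,0,0],[-0.15,0.7,0],255]]}}

```text
clock: 6.85
tool_pos: [0.4973, 0.1654, 0.2025]
eef_rot: [-0.701, -0.093, 0.701, -0.093]
contact_force: [0.9, -0.3, -1.9]
opening: 0.215
```

>>> {"name": "play_rows", "arguments": {"targets": [[[0,0,0],[-0.1,0.7,0],255],[[0,0,0],[-0.05,0.5,0],255],[[0,0,0],[0,0.25,-0.5],255],[[0,0,0],[0,0,-0.7],255],[[0,0,0],[0,0,-0.3],255]]}}

```text
clock: 7.35
tool_pos: [0.4904, 0.2223, 0.1408]
eef_rot: [-0.7, -0.093, 0.702, -0.094]
contact_force: [-0.3, 0.1, -2.1]
opening: 0.218
```

```bash
python3 look.py scene 60 298 112 6 f1
```

```text
[0.49004963 0.2214874  0.13981708] 0.2109991116411656
```

View pics/f1.png

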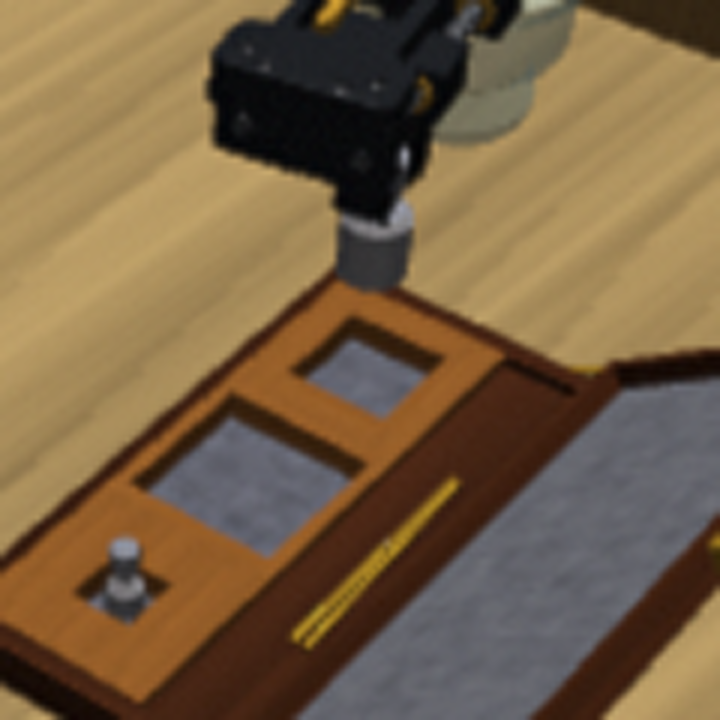

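>>> {"name": "play_rows", "arguments": {"targets": [[[0,0,0],[0,0.11,0],255],[[0,0,0],[0,0,-0.3],255],[[0,0,0],[0,0,-0.3],255],[[0,0,0],[0,0,-0.2],255],[[0,0,0],[0,0,0],255]]}}

```text
clock: 7.9
tool_pos: [0.4913, 0.2262, 0.1097]
eef_rot: [-0.7, -0.093, 0.702, -0.094]
contact_force: [-1.1, -0.4, -2.4]
opening: 0.22
```

```bash
python3 look.py scene 40 298 112 8 f2
```

```text
[0.49161866 0.22641202 0.11033295] 0.22159687812379147
```

View pics/f2.png

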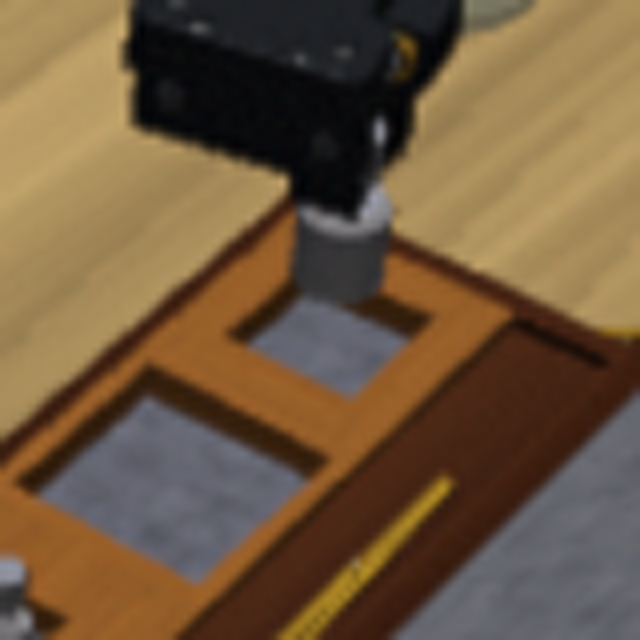

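Run:
```python
from h import *
S=pickle.load(open("s0.pkl","rb"))["scene"]
print(proj(S,[[.4916,.2264,.0473],[.49,.226,.01]]), (proj(S,[[.4916,.2264,.0473]])-[258,72])*8)
```

```text
[[300.07737415 105.33620792]
 [298.25382789 116.54265168]] [[336.61899318 266.6896634 ]]
```

>>> {"name": "play_rows", "arguments": {"targets": [[[0,0,0],[-0.03,0,-0.25],255],[[0,0,0],[0,0,-0.25],255],[[0,0,0],[0,0,-0.2],255],[[0,0,0],[0,0,-0.1],255],[[0,0,0],[0,0,0],255]]}}

```text
clock: 8.45
tool_pos: [0.4904, 0.2266, 0.0781]
eef_rot: [-0.7, -0.093, 0.701, -0.094]
contact_force: [-0.6, -0.0, -2.2]
opening: 0.216
```

>>> {"name": "play_rows", "arguments": {"targets": [[[0,0,0],[0,0,-0.05],255],[[0,0,0],[0,0,-0.05],255],[[0,0,0],[0,0,0],255],[[0,0,0],[0,0,0],255]]}}

```text
clock: 8.85
tool_pos: [0.4909, 0.2268, 0.0751]
eef_rot: [0.701, 0.093, -0.701, 0.093]
contact_force: [0.3, 0.2, -3.0]
opening: 0.216
```

```bash
python3 look.py scene 40 298 112 8 f3
```

```text
[0.49089623 0.22681765 0.07511222] 0.21313184789441234
```

View pics/f3.png

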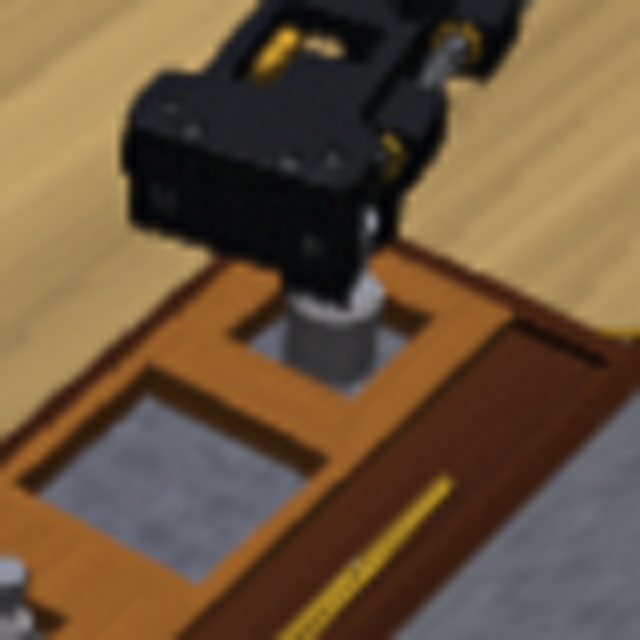

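>>> {"name": "play_rows", "arguments": {"targets": [[[0,0,0],[0,0,-0.04],255],[[0,0,0],[0,0,-0.02],255],[[0,0,0],[0,0,0],255]]}}

```text
clock: 9.2
tool_pos: [0.4909, 0.2269, 0.0729]
eef_rot: [0.701, 0.093, -0.701, 0.093]
contact_force: [-0.8, 0.5, 3.1]
opening: 0.217
```

>>> {"name": "play_rows", "arguments": {"targets": [[[0,0,0],[0,0,0],180],[[0,0,0],[0,0,0],140],[[0,0,0],[0,0,0],110],[[0,0,0],[0,0,0],110],[[0,0,0],[0,0,0],110]]}}

```text
clock: 9.7
tool_pos: [0.4908, 0.2267, 0.0725]
eef_rot: [-0.701, -0.093, 0.701, -0.093]
contact_force: [0.2, -0.4, -0.6]
opening: 0.565
```

>>> {"name": "play_rows", "arguments": {"targets": [[[0,0,0],[0,0,0.3],110],[[0,0,0],[0,0,0.6],110],[[0,0,0],[0,0,0.8],110],[[0,0,0],[0,0,0.8],110],[[0,0,0],[0,0,0.4],110]]}}

```text
clock: 10.2
tool_pos: [0.4918, 0.2271, 0.1919]
eef_rot: [0.702, 0.094, -0.7, 0.093]
contact_force: [-0.3, -0.1, 0.5]
opening: 0.565
```

```bash
python3 look.py scene 60 298 132 6 f4
```

```text
[0.49263623 0.22752709 0.19334275] 0.5675568824002469
```

View pics/f4.png

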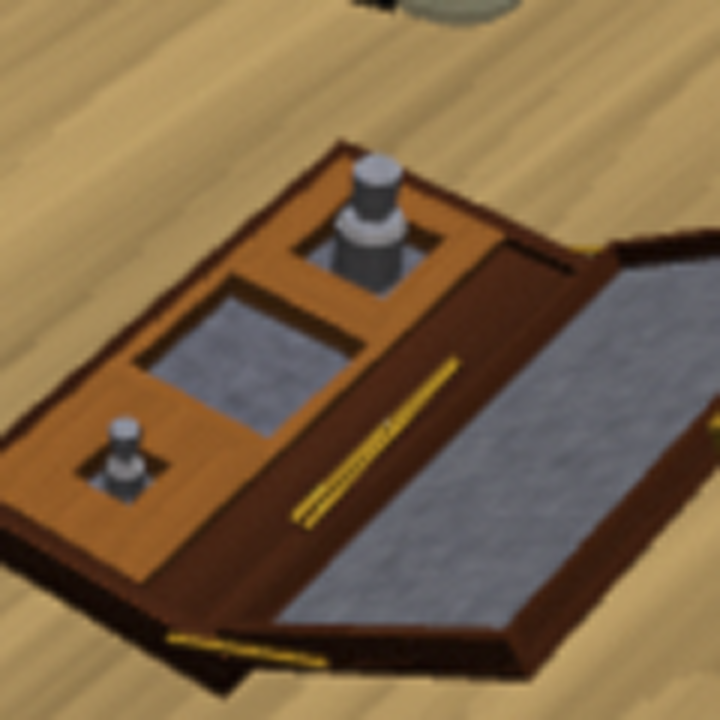

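>>> {"name": "play_rows", "arguments": {"targets": [[[0,0,0],[-0.1,-0.8,0],100],[[0,0,0],[-0.1,-0.8,0],100],[[0,0,0],[-0.1,-0.8,0],100],[[0,0,0],[-0.1,-0.8,0],100],[[0,0,0],[-0.1,-0.8,0],100]]}}

```text
clock: 10.75
tool_pos: [0.4703, 0.0655, 0.1886]
eef_rot: [-0.701, -0.093, 0.701, -0.094]
contact_force: [-0.0, -0.6, -0.3]
opening: 0.61
```

>>> {"name": "play_rows", "arguments": {"targets": [[[0,0,0],[-0.1,-0.8,0],100],[[0,0,0],[-0.1,-0.8,0],100],[[0,0,0],[-0.1,-0.8,0],100],[[0,0,0],[-0.1,-0.8,0],100],[[0,0,0],[-0.1,-0.8,0],100]]}}

```text
clock: 11.25
tool_pos: [0.4503, -0.0945, 0.1886]
eef_rot: [-0.701, -0.093, 0.701, -0.093]
contact_force: [0.6, -0.5, -1.0]
opening: 0.612
```

>>> {"name": "play_rows", "arguments": {"targets": [[[0,0,0],[-0.1,-0.8,0],100],[[0,0,0],[-0.1,-0.8,0],100],[[0,0,0],[0,-0.36,0],100],[[0,0,0],[0,0,0],100],[[0,0,0],[0,0,0],100]]}}

```text
clock: 11.75
tool_pos: [0.4427, -0.171, 0.1885]
eef_rot: [0.701, 0.094, -0.701, 0.093]
contact_force: [-0.3, 0.1, -0.2]
opening: 0.607
```

>>> {"name": "play_rows", "arguments": {"targets": [[[0,0,0],[0.03,0,-0.5],100],[[0,0,0],[0,0,-0.6],100],[[0,0,0],[0,0,-0.6],100],[[0,0,0],[0,0,-0.3],100],[[0,0,0],[0,0,0],100]]}}

```text
clock: 12.25
tool_pos: [0.4434, -0.1693, 0.1072]
eef_rot: [-0.7, -0.095, 0.702, -0.094]
contact_force: [1.2, 0.6, 0.4]
opening: 0.612
```

>>> {"name": "play_rows", "arguments": {"targets": [[[0,0,0],[0,0,0],100]]}}

```text
clock: 12.35
tool_pos: [0.4443, -0.1703, 0.1087]
eef_rot: [-0.701, -0.094, 0.701, -0.094]
contact_force: [-0.3, -0.1, -0.8]
opening: 0.611
```

```bash
python3 look.py scene 50 165 190 7 g1
```

```text
[ 0.444535   -0.17071591  0.10910388] 0.6076496707324742
```

View pics/g1.png

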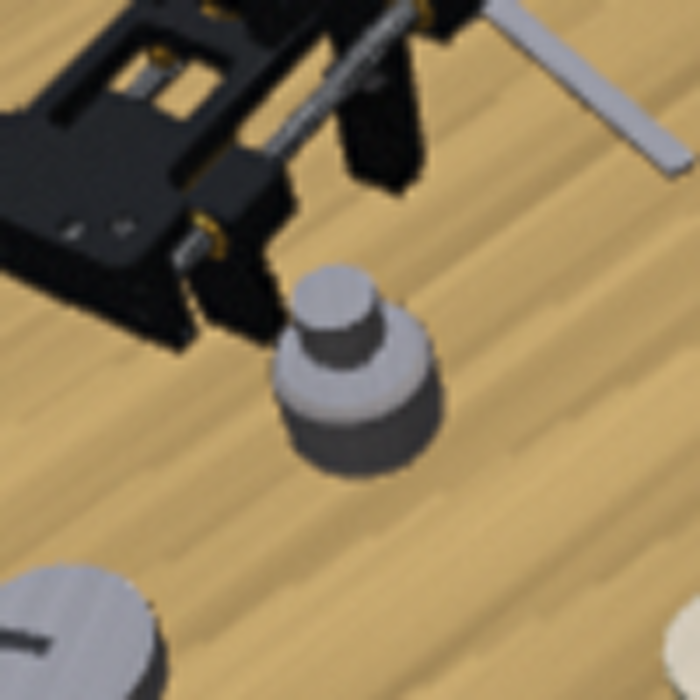

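>>> {"name": "play_rows", "arguments": {"targets": [[[0,0,0],[0,0,-0.35],100],[[0,0,0],[0,0,-0.35],100],[[0,0,0],[0,0,-0.25],100],[[0,0,0],[0,0,-0.18],100],[[0,0,0],[0,0,0],100]]}}

```text
clock: 12.9
tool_pos: [0.4439, -0.1714, 0.063]
eef_rot: [-0.701, -0.094, 0.701, -0.093]
contact_force: [0.5, -0.1, 0.6]
opening: 0.61
```

```bash
python3 look.py scene 40 165 190 8 g2
```

```text
[ 0.4440162  -0.17154295  0.06334984] 0.6071187629618193
```

View pics/g2.png

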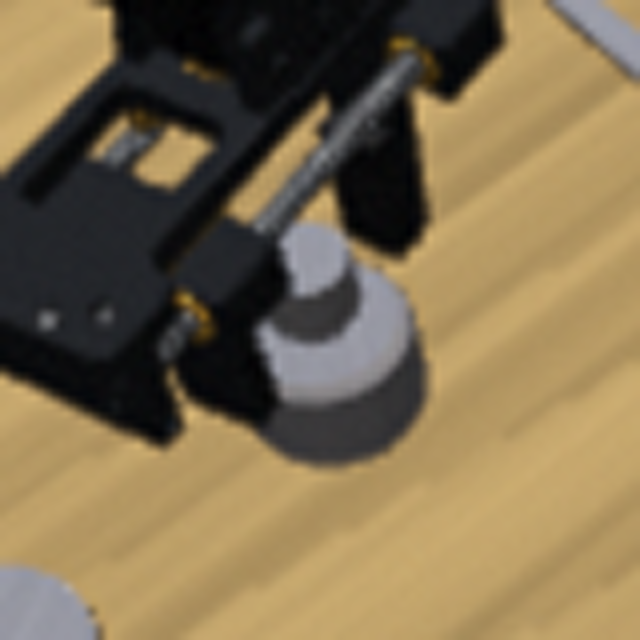

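>>> {"name": "play_rows", "arguments": {"targets": [[[0,0,0],[0,0,0],255],[[0,0,0],[0,0,0],255],[[0,0,0],[0,0,0],255],[[0,0,0],[0,0,0],255],[[0,0,0],[0,0,0],255]], "newtons": 45}}

```text
clock: 13.45
tool_pos: [0.4437, -0.1706, 0.0636]
eef_rot: [-0.701, -0.094, 0.701, -0.093]
contact_force: [-0.6, 4.2, 5.2]
opening: 0.284
```

>>> {"name": "play_rows", "arguments": {"targets": [[[0,0,0],[0,0,0],255],[[0,0,0],[0,0,0.3],255],[[0,0,0],[0,0,0.5],255],[[0,0,0],[0,0,0.4],255],[[0,0,0],[0,0,0.1],255]]}}

```text
clock: 13.95
tool_pos: [0.4447, -0.1729, 0.1169]
eef_rot: [0.702, 0.092, -0.7, 0.094]
contact_force: [1.0, 0.1, -5.8]
opening: 0.28
```

```bash
python3 look.py scene 50 165 190 7 g3
```

```text
[ 0.44458282 -0.17268952  0.11666161] 0.2797471009727254
```

View pics/g3.png

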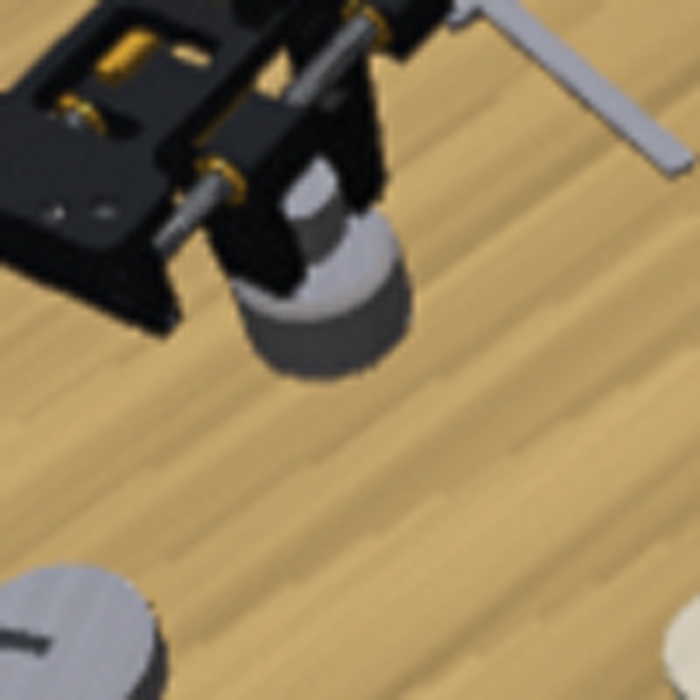

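>>> {"name": "play_rows", "arguments": {"targets": [[[0,0,0],[0,0,0.6],255],[[0,0,0],[0,0,0.7],255],[[0,0,0],[0.05,0.3,0.6],255],[[0,0,0],[0.1,0.6,0.2],255],[[0,0,0],[0.1,0.6,0],255]]}}

```text
clock: 14.5
tool_pos: [0.4544, -0.112, 0.2001]
eef_rot: [0.702, 0.092, -0.7, 0.093]
contact_force: [0.2, 0.3, -4.8]
opening: 0.283
```

>>> {"name": "play_rows", "arguments": {"targets": [[[0,0,0],[0.1,0.6,0],255],[[0,0,0],[0.1,0.6,0],255],[[0,0,0],[0.1,0.6,0],255],[[0,0,0],[0.1,0.6,0],255],[[0,0,0],[0.1,0.6,0],255]]}}

```text
clock: 15.0
tool_pos: [0.4736, 0.0089, 0.1986]
eef_rot: [-0.7, -0.093, 0.702, -0.093]
contact_force: [0.5, 0.0, -4.8]
opening: 0.282
```

>>> {"name": "play_rows", "arguments": {"targets": [[[0,0,0],[0.1,0.6,0],255],[[0,0,0],[0.1,0.6,0],255],[[0,0,0],[0.1,0.6,0],255],[[0,0,0],[0.1,0.6,0],255],[[0,0,0],[0.1,0.6,0],255]]}}

```text
clock: 15.5
tool_pos: [0.4936, 0.1287, 0.1984]
eef_rot: [-0.7, -0.093, 0.702, -0.094]
contact_force: [-0.4, 0.1, -5.4]
opening: 0.283
```

>>> {"name": "play_rows", "arguments": {"targets": [[[0,0,0],[0.1,0.33,0],255],[[0,0,0],[0,0,-0.5],255],[[0,0,0],[0,0,-0.7],255],[[0,0,0],[0,0,-0.4],255],[[0,0,0],[0,0,-0.1],255]]}}

```text
clock: 16.0
tool_pos: [0.4967, 0.1402, 0.1292]
eef_rot: [-0.699, -0.092, 0.703, -0.094]
contact_force: [-0.2, 0.4, -5.3]
opening: 0.279
```

>>> {"name": "play_rows", "arguments": {"targets": [[[0,0,0],[0,0,0],255],[[0,0,0],[0,0,0],255]]}}

```text
clock: 16.2
tool_pos: [0.4986, 0.1413, 0.1319]
eef_rot: [0.701, 0.093, -0.701, 0.093]
contact_force: [0.0, -0.8, -4.3]
opening: 0.28
```

```bash
python3 look.py scene 40 283 125 8 i1
```

```text
[0.49868002 0.14148797 0.13212063] 0.2754682881319696
```

View pics/i1.png

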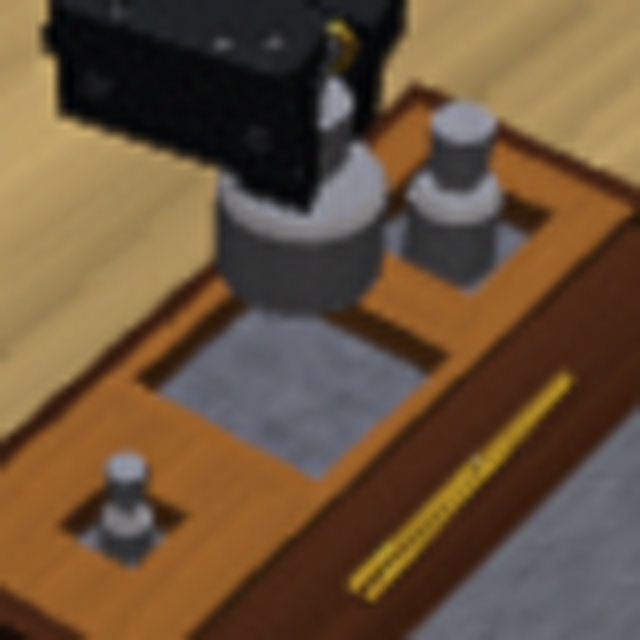

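>>> {"name": "play_rows", "arguments": {"targets": [[[0,0,0],[-0.02,0.02,-0.35],255],[[0,0,0],[0,0,-0.35],255],[[0,0,0],[0,0,-0.35],255],[[0,0,0],[0,0,-0.2],255],[[0,0,0],[0,0,0],255]]}}

```text
clock: 16.75
tool_pos: [0.4971, 0.1424, 0.0811]
eef_rot: [-0.701, -0.093, 0.701, -0.093]
contact_force: [-0.7, 0.6, -4.8]
opening: 0.282
```

```bash
python3 look.py scene 40 283 125 8 i2
```

```text
[0.49741133 0.1423806  0.08162589] 0.2854784678952705
```

View pics/i2.png

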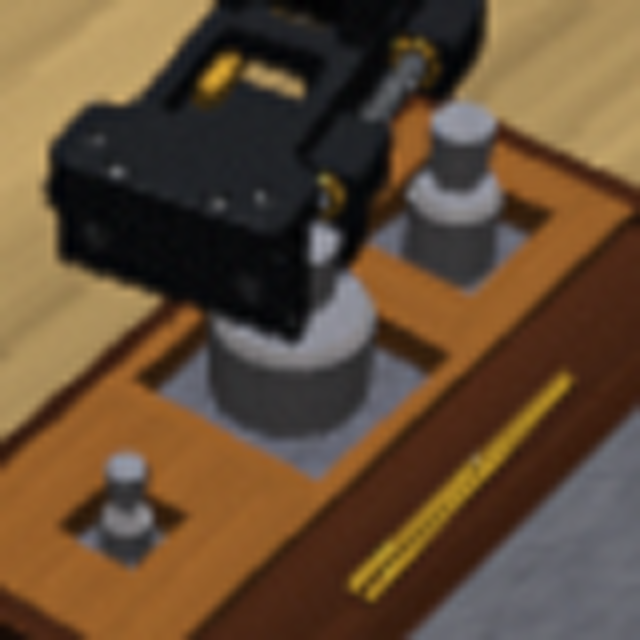

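>>> {"name": "play_rows", "arguments": {"targets": [[[0,0,0],[0,0,-0.08],255],[[0,0,0],[0,0,-0.06],255],[[0,0,0],[0,0,0],255],[[0,0,0],[0,0,0],255]]}}

```text
clock: 17.2
tool_pos: [0.4973, 0.1424, 0.0759]
eef_rot: [0.701, 0.093, -0.701, 0.093]
contact_force: [1.2, -0.1, -4.8]
opening: 0.28
```

>>> {"name": "play_rows", "arguments": {"targets": [[[0,0,0],[0,0,-0.04],255],[[0,0,0],[0,0,0],255],[[0,0,0],[0,0,0],255]]}}

```text
clock: 17.5
tool_pos: [0.4972, 0.1424, 0.0741]
eef_rot: [0.701, 0.093, -0.701, 0.093]
contact_force: [-0.4, 0.4, -5.4]
opening: 0.282
```

>>> {"name": "play_rows", "arguments": {"targets": [[[0,0,0],[0,0,-0.03],255],[[0,0,0],[0,0,0],255],[[0,0,0],[0,0,0],255]]}}

```text
clock: 17.8
tool_pos: [0.4974, 0.1426, 0.0735]
eef_rot: [0.701, 0.093, -0.701, 0.093]
contact_force: [-1.2, 0.2, 4.1]
opening: 0.28
```

Contact: the force has swung by about 9 N. Release.

>>> {"name": "play_rows", "arguments": {"targets": [[[0,0,0],[0,0,0],160],[[0,0,0],[0,0,0],130],[[0,0,0],[0,0,0],110],[[0,0,0],[0,0,0],110],[[0,0,0],[0,0,0],110]]}}

```text
clock: 18.3
tool_pos: [0.4973, 0.1423, 0.0729]
eef_rot: [0.701, 0.093, -0.701, 0.093]
contact_force: [0.1, 0.2, 0.0]
opening: 0.571
```

>>> {"name": "play_rows", "arguments": {"targets": [[[0,0,0],[0,0,0.3],110],[[0,0,0],[0,0,0.6],110],[[0,0,0],[0,0,0.8],110],[[0,0,0],[0,0,0.8],110],[[0,0,0],[0,0,0.4],110]]}}

```text
clock: 18.8
tool_pos: [0.4981, 0.1426, 0.1922]
eef_rot: [0.702, 0.094, -0.7, 0.093]
contact_force: [-0.2, 0.4, -0.1]
opening: 0.568
```

>>> {"name": "play_rows", "arguments": {"targets": [[[0,0,0],[0,-0.7,0.2],110],[[0,0,0],[0,-0.8,0.2],110],[[0,0,0],[0,-0.8,0],110],[[0,0,0],[0,-0.8,0],110],[[0,0,0],[0,-0.8,0],110]]}}

```text
clock: 19.3
tool_pos: [0.497, -0.015, 0.2059]
eef_rot: [0.701, 0.093, -0.701, 0.094]
contact_force: [0.4, -0.1, -0.6]
opening: 0.575
```

>>> {"name": "play_rows", "arguments": {"targets": [[[0,0,0],[0,-0.7,0],110],[[0,0,0],[0,-0.7,0],110],[[0,0,0],[0,-0.5,0],110],[[0,0,0],[0,0,0],110],[[0,0,0],[0,0,0],110]]}}

```text
clock: 19.8
tool_pos: [0.4972, -0.0892, 0.2055]
eef_rot: [0.701, 0.093, -0.701, 0.093]
contact_force: [0.1, 0.2, -0.2]
opening: 0.567
```

```bash
python3 look.py scene 50 285 125 6 k1;cp last.pkl ls.pkl; python3 look.py top 50 185 200 6 k2; cp last.pkl lt.pkl
```

```text
[ 0.49726944 -0.08827902  0.20535732] 0.5690943855319182
[ 0.49731778 -0.08793674  0.20525954] 0.5699800147826307
```

View pics/k1.png

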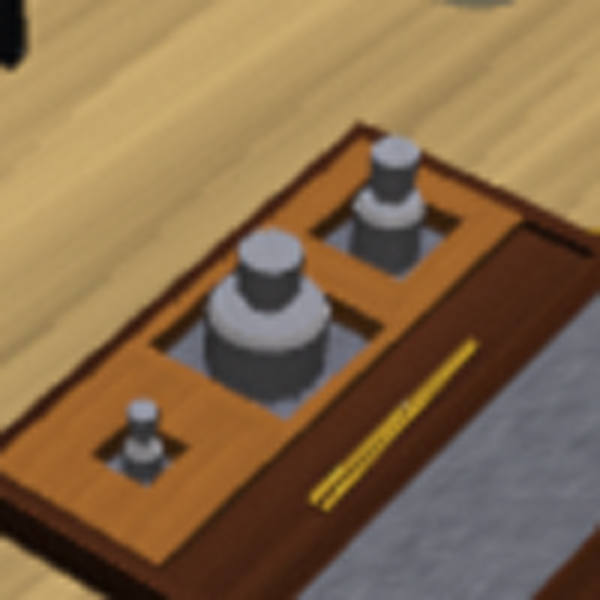

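View pics/k2.png

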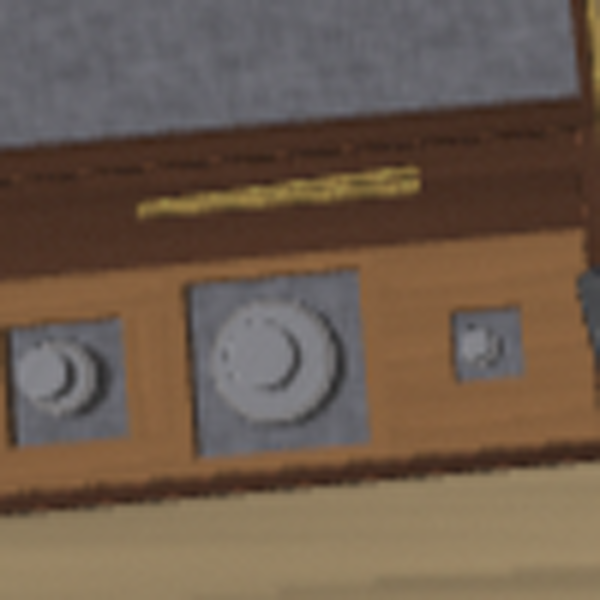

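Run:
```python
from h import *
S,T=pickle.load(open("ls.pkl","rb")),pickle.load(open("lt.pkl","rb"))
for n,a,b,h,w in(("L",(262,357),(272,250),.07,(.4974,.1421)),("M",(42,373),(395,153),.066,(.49,.2259))):
    for N,s,p,o in(("top",T,a,(135,150)),("scene",S,b,(235,75))):
        q=onz(s,o[0]+p[0]/6-.4,o[1]+p[1]/6-.4,h)[:2];print(n,N,q.round(4),((q-w)*1000).round(1))
from plant import r
r.finish_job()
```

```text
L top [0.4963 0.1405] [-1.1 -1.6]
L scene [0.4974 0.1414] [-0.  -0.7]
M top [0.4915 0.2252] [ 1.5 -0.7]
M scene [0.4928 0.2237] [ 2.8 -2.2]
the job is handed in; nothing more can be done
```

Both weights are back in the case: the larger one in the 70 mm compartment and the smaller one in the 48 mm compartment. I held each by its knob, lowered it until the force showed contact with the floor, then released it. The job was handed in at about 20 s of the 64 s allowed.

| Weight | Compartment | Offset from centre, top view | Offset from centre, scene view | Limit |
|---|---|---|---|---|
| Larger | 70 mm | 2 mm | 1 mm | 18 mm |
| Smaller | 48 mm | 2 mm | 4 mm | 16 mm |

- **Upright and seated:** both weights look upright in the last pictures. The tool height at contact (73 mm) matches the compartment floor. I judged tilt by eye and did not measure it.
- **Disagreements:** the two camera views differ by up to about 2 mm, which is roughly the calibration error. No check failed.
- **Clear of everything:** the gripper is open and well away from the case. I did not touch the green and yellow look-alikes, the disc or the bottle.

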